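# Lock the parts strongbox

### The job

Lock the strongbox on the engine bench: swing the hasp strap down flat over the brass lock block, take the steel U-shackle from its wooden stand, put its two legs through the strap's holes into the lock and press it straight down until the hidden catch clicks, so that it stays down when you let go. Feel for the click and never load the lock with more than about 25 N; leave the piston, the gear and the spanner where they are.

Things in the scene. Friction and masses are not known exactly. Their poses are not given: they have to be found in the camera images.
- strongbox: Fixed grey steel strongbox, 180 (x) x 240 (y) x 100 mm, origin under its centre, z up, its front faces its own -x. A brass lock block (44 x 90 x 78 mm) is bolted to the front. Lid shut, its top 100 mm up.
- lock_mouth (a point): Point midway between the two bore mouths on the lock block's flat top, 98 mm above the bench, 112 mm from the box's middle towards its front. Axes are the box's. The square bores go straight down at y = +22 and -22 mm: 13 x 13 mm, with mouths bevelled by 3 mm. In each, a sprung ejector meets the shackle's foot 8 to 24 mm down and pushes the shackle up with 3 to 6 N.
- bore_left (a point): Mouth of the bore at y = +22 mm. The pawls sit at an unknown depth: they click when the feet are 30 to 46 mm down (22 mm below where the ejector was met). Pressing takes up to 14 N before the click; from 1 mm past it a stiff buffer (15 N/mm) is felt. No click: the ejector lifts the shackle again.
- bore_right (a point): Mouth of the bore at y = -22 mm. Clicked and let go, the shackle's centre rests between the height of the mouths and 18 mm above it; unclicked it comes back to 22 mm or more above them.
- hasp (a joint): Hinge angle of the hasp strap, rad: 0 = closed, level over lid and lock block; grows as it is raised (starts 0.6 to 1.25, leaning towards the lock side). Stiff: it stays where left; 1 to 3 N at its end moves it. The hinge line runs along the box's y, 94 mm from lock_mouth along the box's +x and 5 mm above it.
- hasp_bridge (a point): Middle of the bridge between the strap's two holes, on its upper face, 94 mm from the hinge line; z is the face's normal (leaning to the box's +x when raised), +x points to the hinge. Steel strap 84 mm wide, 4 mm thick, ending 112 mm from the hinge line; holes 17 x 17 mm at y = +22 and -22 mm. Closed, the upper face is 7 mm above lock_mouth and the holes lie over the bores.
- shackle_center (a point): Centre of the loose steel U-shackle, half-way up; z up, legs down. 93 mm tall: a flat-sided crown bar (10 mm along x, 54 mm along y, 12 mm tall, its middle 40.5 mm above this point) and two round 10 mm legs at y = +22 and -22 mm, notched near their bevelled feet, which are 46.5 mm below this point. 0.16 to 0.25 kg. Half a turn about z makes no difference.
- shackle: The same U-shackle; this origin is midway between its feet, axes as above. Crown underside 81 mm above the feet.
- stand: Fixed wooden block 70 x 110 x 45 mm, origin under its centre, z up; the shackle's legs stand 25 mm deep in two 13.5 mm square sockets at y = +22 and -22 mm.
- piston_center (a point): Bystander: aluminium piston, 62 mm across, 46 mm tall, standing on the box lid behind the hasp; this is its centre.
- gear_center (a point): Bystander: dark steel gear, 80 mm across, hub 28 mm tall, lying on the bench; its centre.
- spanner_center (a point): Bystander: open-ended spanner lying flat on the bench; this point is on it near its middle.
There are look-alikes about, which are no part of the job. Leave any orange or purple look-alike of the shackle alone.

How it is judged:
By the outcome, as a careful person would: the job done as asked, in the order asked, and still so for the second after the job is handed in, with the robot touching nothing.
It also fails if it takes over 58 s, if anything falls off the work surface, if the arm or the gripper's body presses on something with over 40 N, if the wrist force passes 120 N, or if a joint passes its speed limit or range.

### The arm

A 6-joint arm with a two-finger parallel gripper is mounted at the origin on the work surface. World frame = base frame: x ahead of the robot, y to its left, z up, the work surface at z = 0. Lengths are in m, angles in degrees, forces in N, time in s.
With the tool pointing down it reaches from about 0.25 to 0.725 m from the base axis. Payload 9.7 kg.
Tool frame: the origin (TCP) lies at the very end of the fingers, on their centre line; the grasp point (between the pads) lies 19 mm behind it (bot.hold_point_z is the distance from the TCP to the grasp point, in m); z points along the fingers, y is the line along which they close (so a half turn about z gives the same grasp; the last joint's range is limited). The gripper opens to 85 mm and grips with 20 to 120 N. Pads are 22 mm wide; open, the fingers measure 114 mm over their backs; the gripper's body (76 mm by 85 mm) begins 54 mm behind the grasp point. The pads swing forward as they close: fully open they stand 13 mm farther back than shut.
Start: joints at [67.609, 4.979, 10.078, 95.1, 0, 90], TCP at [0.21, 0.509, 0.231] pointing down, gripper open.
Joint ranges: [-179.16, 179.16], [-48.56, 103.87], [-65.8, 70.77], [-126.05, 130.52], [-82.76, 87.17], [-180, 180]. Speed limits (degrees/s): [127.2, 127.2, 147.25, 180, 180, 180].

### API

Orientations are given as [roll, pitch, yaw] about the fixed x, y, z axes, in that order (R = Rz(yaw) Ry(pitch) Rx(roll)).
In Python, from workcell import bot gives the robot as it stands.
- The arm moves only by the tool play_rows, never from a script. Its argument "targets" is a list of rows, each an object with "grip": the closure in counts, from 0 (fully open) to 255 (shut); "linear": the shift along the world's x, y, z in cm, a list of three; "delta_rot": the turn, a rotation vector about the world's x, y, z in rad, a list of three. A call has 1 to 10 rows; each row is the pose to reach, as a shift and turn from the pose commanded when the call began; what a row does not reach only later rows make up. A row lasts 1/10 s, in which the tool goes at most 50 mm and 8.59 degrees, less where a joint would pass 70% of its speed; a pose out of reach is approached as far as the arm can. A call with a gripper value outside its range is refused whole. The fingers move at their own pace and stop on an object; "force" is the grip in N (left out, the last holds). Time passes only in rows, so rows that repeat a pose let the fingers close. It gives the time, the measured TCP pose, the force, the opening and the grip force at its end, in the units of the state.
- bot.get_obs(): the state, without advancing time (a new reading comes with each control period).
- bot.camera(name): name is "scene" or "top" or "wrist"; returns a dict with "color" (480x640x3 uint8, red, green, blue), "range_z" (480x640 float32, m along the optical axis (not along the pixel's ray), 0 where there is no reading), "fov_y" (degrees; the focal length in pixels is half the picture's height over the tangent of half this angle, whatever the lens; pixels are square), "cx", "cy" (the principal point, pixels), "world_to_cam" (4x4, takes a point from world to camera coordinates). Camera axes: x right, y up, looking along -z (the intrinsics and any distortion apply to the point x, -y, -z); pixel columns grow to the right and rows downward; lengths in m; the calibration is good to about 2 mm. A picture is of the moment at which its call begins.
- bot.job_done(): hands the job in; it is judged then, once.
Trained networks look in a picture, given as the dict that the camera call returned (one of the last four; its "shot" number tells which), for a name from the list of things; names that differ only in an ending like _2 or _b are one class to them, and where a whole thing is asked for, a point or a joint stands for the part that bears it (a point fixed in the world has none). Each returns a list of dicts, best first, with "conf" (0 to 1); they miss things now and then, are a little off and sometimes report something else, mostly with a low value. They report only what shows in the picture. A call takes as long as a camera call. They do not tell look-alikes from the thing itself.
- bot.search_frame(picture, target): "box" ([left, top, right, bottom] in pixels, round what is visible of it).
- bot.trace(picture, target): "pixels" (480x640 bool, what is visible of it) and "box" ([left, top, right, bottom] in pixels, round what is visible of it).
- bot.pinpoint(picture, target): "pixel" ([column, row] in pixels: a listed point, or the origin of a listed thing).
The state is a dict: "time": time; "q": joint angles; "qd": joint speeds; "joint_efforts": joint torques, N m; "ee_pos": TCP position; "tcp_rot": TCP orientation; "wrist_force": force on the tool from outside, world axes, zero at the start; "torque": the same for the moment, N m; "opening": finger opening in m; "grasp_force": force on a finger pad.
Only numpy, scipy, OpenCV 4.12 (cv2) and the standard library are available. Lean on these libraries where they do the work, as an engineer would, in place of code of your own. Each camera call takes 0.05 s, during which the arm holds its last target. There are 200 camera calls.

## Working session

There is one attempt and no reset: what is moved stays moved. The work goes in short steps, Python scripts to look and compute and a tool call to move; the robot and the scene stay as the last step left them, time stands still between calls to the robot, and variables do not carry over. Pictures are saved under pics/ and viewed, at most 10 in all, crops included, and the job is handed in when it is done.

Besides the shell and the picture viewer there is one more tool, called as name(argument=value, ...), one argument or row to a line, values as JSON. play_rows: Moves the arm, as the interface text tells. Its arguments: {"type":"object","properties":{"targets":{"type":"array","items":{"type":"object","properties":{"grip":{"type":"number"},"linear":{"type":"array","items":{"type":"number"}},"delta_rot":{"type":"array","items":{"type":"number"}}}}},"force":{"type":"number"}},"required":["targets"]}

```bash
mkdir -p pics; ls; cat > h.py <<'E'
import numpy as np, cv2
from workcell import bot
def K(p):
    f=240/np.tan(np.radians(p["fov_y"])/2); return f,p["cx"],p["cy"]
def px2w(p,u,v,d=None,z=None):
    f,cx,cy=K(p); T=np.linalg.inv(p["world_to_cam"])
    ray=np.array([(u-cx)/f,-(v-cy)/f,-1.0])
    if z is not None:
        r=T[:3,:3]@ray; s=(z-T[2,3])/r[2]; return T[:3,3]+s*r
    if d is None:
        w=p["range_z"][int(v)-1:int(v)+2,int(u)-1:int(u)+2]; w=w[w>0]; d=np.median(w) if len(w) else np.nan
    return (T@np.append(ray*d,1))[:3]
def cloud(p):
    f,cx,cy=K(p); T=np.linalg.inv(p["world_to_cam"]); v,u=np.mgrid[:480,:640]; d=p["range_z"]
    c=np.stack([(u-cx)/f*d,-(v-cy)/f*d,-d],-1); return c@T[:3,:3].T+T[:3,3]
def save(p,n): cv2.imwrite("pics/"+n,cv2.cvtColor(p["color"],cv2.COLOR_RGB2BGR))
E
python3 - <<'E'
from h import *
print({k:v for k,v in bot.get_obs().items()}, bot.hold_point_z)
for c in("top","scene"):
    p=bot.camera(c); save(p,c+"0.png"); print(c,[k for k in p],p["fov_y"],p["cx"],p["cy"],np.linalg.inv(p["world_to_cam"])[:3,3].round(3))
    for n in["strongbox","lock_mouth","bore_left","bore_right","hasp_bridge","shackle_center","shackle","stand","piston_center","gear_center","spanner_center"]:
        r=bot.pinpoint(p,n)
        print(n,[(np.round(q["pixel"]).tolist(),round(q["conf"],2),px2w(p,*q["pixel"]).round(3).tolist()) for q in r[:3]])
E
```

```text
pics
{'time': 0.0, 'q': array([ 6.76074881e+01,  5.01249255e+00,  1.00360771e+01,  9.50998649e+01,
       -5.45504285e-04,  8.99998751e+01]), 'qd': array([ 0.04488394,  0.01406828,  0.00073249,  0.02197131, -0.0549436 ,
        0.07277378]), 'joint_efforts': array([-2.67213136e-04, -5.20381594e+01,  4.64805651e+01,  1.62712787e-02,
        2.34259852e-05,  2.14556428e-05]), 'ee_pos': array([0.20944089, 0.50832313, 0.23058425]), 'tcp_rot': array([-1.79923720e+02,  5.45337508e-04,  1.57607614e+02]), 'wrist_force': array([-0.23794215,  0.06619119,  0.68846922]), 'torque': array([-0.00096974,  0.00074025, -0.0030088 ]), 'grasp_force': 0.0, 'opening': 0.08536149797310244} 0.0187
top ['color', 'range_z', 'fov_y', 'cx', 'cy', 'world_to_cam', 'shot'] 51.21208866240592 312.99454119625085 228.33127188477187 [0.494 0.039 1.136]
strongbox [([393.0, 226.0], 0.75, [0.576, -0.143, 0.105]), ([230.0, 241.0], 0.52, [0.552, 0.203, 0.045]), ([410.0, 255.0], 0.17, [0.513, -0.159, 0.195])]
lock_mouth [([406.0, 274.0], 0.95, [0.476, -0.169, 0.098])]
bore_left [([395.0, 274.0], 0.81, [0.476, -0.151, 0.073])
[... 1011 characters left out ...]
bridge [([267.0, 343.0], 0.63, [0.653, -0.214, 0.145])]
shackle_center [([394.0, 187.0], 0.83, [0.491, 0.409, 0.001]), ([383.0, 214.0], 0.6, [0.559, 0.226, 0.047]), ([361.0, 256.0], 0.56, [0.563, 0.143, -0.001])]
shackle [([376.0, 231.0], 0.96, [0.575, 0.174, 0.044]), ([360.0, 280.0], 0.89, [0.597, 0.084, -0.002]), ([388.0, 209.0], 0.75, [0.556, 0.255, 0.043])]
stand [([380.0, 240.0], 0.82, [0.625, 0.096, 0.089]), ([188.0, 300.0], 0.25, [0.475, -0.181, 0.088])]
piston_center []
gear_center [([323.0, 208.0], 0.8, [0.434, 0.206, 0.028])]
spanner_center [([420.0, 241.0], 0.93, [0.633, 0.247, 0.001]), ([267.0, 341.0], 0.55, [0.651, -0.212, 0.145]), ([182.0, 302.0], 0.19, [0.472, -0.188, 0.089])]
```

View pics/top0.png

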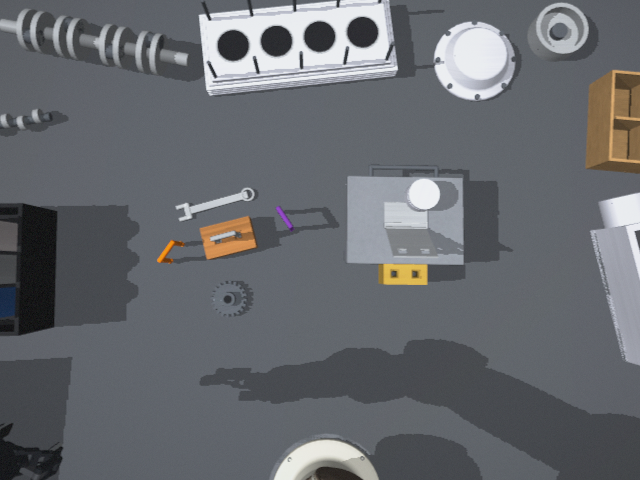

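View pics/scene0.png

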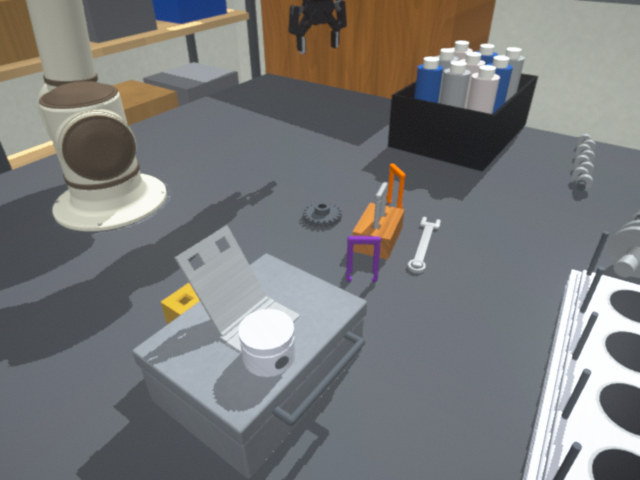

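The top view shows the true grey shackle in the wooden stand (crown ≈ px 224,237), the orange copy left of it (168,250), the purple copy to its right (285,218), and the box with its raised strap and the yellow lock block (403,273). The scene view agrees, with the strap leaning towards the lock and the piston behind it.

```bash
python3 - <<'E'
from h import *
p=bot.camera("top"); C=cloud(p); X,Y,Z=C[...,0],C[...,1],C[...,2]; rgb=p["color"].astype(int)
def rect(m,n):
    pts=C[m][:,:2]*1000; (c,s,a)=cv2.minAreaRect(pts.astype(np.float32)); print(n,m.sum(),np.round(c,1),np.round(s,1),round(a,2),"z",np.median(Z[m]).round(4),"mean",pts.mean(0).round(1))
box=(X>.47)&(X<.72)&(Y<-.02)&(Y>-.35)
lid=box&(abs(Z-.1)<.012); k=np.ones((3,3),np.uint8)
lid=cv2.morphologyEx(lid.astype(np.uint8),cv2.MORPH_OPEN,np.ones((5,5)))>0
rect(lid,"lid")
yel=(rgb[...,0]>150)&(rgb[...,1]>110)&(rgb[...,2]<80)&(Y<0)&(Z>.085)
rect(yel,"lock")
st=(X>.48)&(X<.64)&(Y>.12)&(Y<.28)&(abs(Z-.045)<.01)&(rgb[...,0]-rgb[...,2]>40); rect(st,"stand")
cr=(X>.5)&(X<.62)&(Y>.14)&(Y<.26)&(Z>.085)
n,l,s,_=cv2.connectedComponentsWithStats(cr.astype(np.uint8))
for i in range(1,n):
    m=l==i
    if m.sum()>8:
        rect(m,"crown"); 
        pts=C[m]; w=np.linalg.svd(pts[:,:2]-pts[:,:2].mean(0))[2][0]; print("dir deg",np.degrees(np.arctan2(w[1],w[0])),"zmax",Z[m].max(), rgb[m].mean(0))
# other shackles
for nm,m in(("orange",(rgb[...,0]>200)&(rgb[...,2]<60)&(Y>.25)&(Z>.05)),("purple",(rgb[...,2]-rgb[...,1]>60)&(Z>.05)&(Y>.03)&(Y<.15))): 
    if m.sum()>3: rect(m,nm)
t=bot.trace(p,"hasp_bridge")
for q in t[:2]:
    m=q["pixels"]; print("hasp",q["conf"],m.sum(),q["box"]); m=m&(Z>.11)
    P=C[m]; c=P.mean(0); nrm=np.linalg.svd(P-c)[2][2]; nrm*=np.sign(nrm[2]); print("c",c,"n",nrm,"ang",np.degrees(np.arccos(nrm[2])),"zmax",P[:,2].max(), "res",np.abs((P-c)@nrm).mean())
t=bot.trace(p,"piston_center")
for q in t[:1]: rect(q["pixels"]&(Z>.13),"piston")
E
```

```text
lid 8570 [ 575.2 -168.6] [244.8 211.9] 88.54 z 0.1 mean [ 583.3 -161.6]
lock 159 [ 477.2 -165.8] [89.7 39.2] 89.27 z 0.0978 mean [ 477. -161.]
stand 1441 [559.5 208.6] [ 70.1 110.3] 13.6 z 0.0446 mean [558.9 207.6]
crown 139 [559.6 209. ] [10.5 54.4] 14.95 z 0.1117 mean [559.2 207.7]
dir deg -75.8828022137321 zmax 0.11635105606908724 [170.28776978 169.66906475 170.89208633]
orange 90 [529.7 329.5] [ 8.  50.7] 55.46 z 0.0926 mean [529.7 329. ]
purple 114 [598.2  83.2] [52.4  9.4] 33.09 z 0.0925 mean [598.   83.1]
hasp 0.66 1352 [385.4, 227.4, 438.8, 259.8]
c [ 0.53756822 -0.16614084  0.16064015] n [ 0.96452861 -0.18225191  0.19096805] ang 78.99071626957013 zmax 1.1355796435882235 res 0.010948513164247373
hasp 0.4 11273 [339.0, 165.6, 466.2, 287.1]
c [ 0.53979397 -0.16074376  0.19242053] n [-0.74052585 -0.66538223  0.09427597] ang 84.59035097093691 zmax 1.1355796435882235 res 0.01924675893859285
piston 780 [ 636.1 -198.4] [59.2 61.1] 26.62 z 0.1456 mean [ 635.5 -197.3]
```

play_rows(
  targets=[
    {"grip": 255,"linear": [34,-67.5,4],"delta_rot": [0,0,-1.2]},
    {"grip": 255,"linear": [34,-67.5,4],"delta_rot": [0,0,-1.2]},
    {"grip": 255,"linear": [34,-67.5,4],"delta_rot": [0,0,-1.2]},
    {"grip": 255,"linear": [34,-67.5,4],"delta_rot": [0,0,-1.2]},
    {"grip": 255,"linear": [34,-67.5,4],"delta_rot": [0,0,-1.2]},
    {"grip": 255,"linear": [34,-67.5,4],"delta_rot": [0,0,-1.2]},
    {"grip": 255,"linear": [34,-67.5,4],"delta_rot": [0,0,-1.2]},
    {"grip": 255,"linear": [34,-67.5,4],"delta_rot": [0,0,-1.2]},
    {"grip": 255,"linear": [34,-67.5,4],"delta_rot": [0,0,-1.2]},
    {"grip": 255,"linear": [34,-67.5,4],"delta_rot": [0,0,-1.2]},
  ],
  force=40,
)

```text
time: 2.35
ee_pos: [0.4346, 0.0605, 0.2581]
tcp_rot: [179.9, -0.0, 88.8]
wrist_force: [1.2, 0.2, -0.4]
opening: -0.0002
grasp_force: 0.0
```

play_rows(
  targets=[
    {"grip": 255,"linear": [11,-22.5,1],"delta_rot": [0,0,0]},
    {"grip": 255,"linear": [11,-22.5,1],"delta_rot": [0,0,0]},
    {"grip": 255,"linear": [11,-22.5,1],"delta_rot": [0,0,0]},
    {"grip": 255,"linear": [11,-22.5,1],"delta_rot": [0,0,0]},
    {"grip": 255,"linear": [11,-22.5,1],"delta_rot": [0,0,0]},
    {"grip": 255,"linear": [11,-22.5,1],"delta_rot": [0,0,0]},
    {"grip": 255,"linear": [11,-22.5,1],"delta_rot": [0,0,0]},
  ],
)

```text
time: 3.05
ee_pos: [0.5442, -0.1634, 0.2668]
tcp_rot: [-179.9, -0.0, 88.7]
wrist_force: [-0.6, 1.1, -0.5]
opening: 0.0001
grasp_force: 0.0
```

```bash
python3 - <<'E'
from h import *
print(bot.get_obs()["ee_pos"])
p=bot.camera("wrist"); save(p,"w1.png"); T=np.linalg.inv(p["world_to_cam"]); print(T.round(3).tolist(),p["fov_y"])
for n in["lock_mouth","bore_left","bore_right","hasp_bridge"]:
    r=bot.pinpoint(p,n); print(n,[(np.round(q["pixel"]).tolist(),round(q["conf"],2),px2w(p,*q["pixel"]).round(4).tolist(),px2w(p,*q["pixel"],z=.098).round(4).tolist()) for q in r[:2]])
E
```

```text
[ 0.54419894 -0.16344186  0.26683678]
[[1.0, 0.021, 0.008, 0.546], [-0.022, 0.958, 0.286, -0.091], [-0.002, -0.287, 0.958, 0.41], [0.0, 0.0, 0.0, 1.0]] 58.352653654827705
lock_mouth [([236.0, 225.0], 0.68, [0.4785, -0.1694, 0.0987], [0.4784, -0.1696, 0.098])]
bore_left [([232.0, 195.0], 0.87, [0.4724, -0.1509, 0.0768], [0.4771, -0.1471, 0.098])]
bore_right [([240.0, 249.0], 0.85, [0.4745, -0.1962, 0.0749], [0.4794, -0.1889, 0.098])]
hasp_bridge [([288.0, 262.0], 0.69, [0.5239, -0.1706, 0.1823], [0.5159, -0.2, 0.098])]
```

View pics/w1.png

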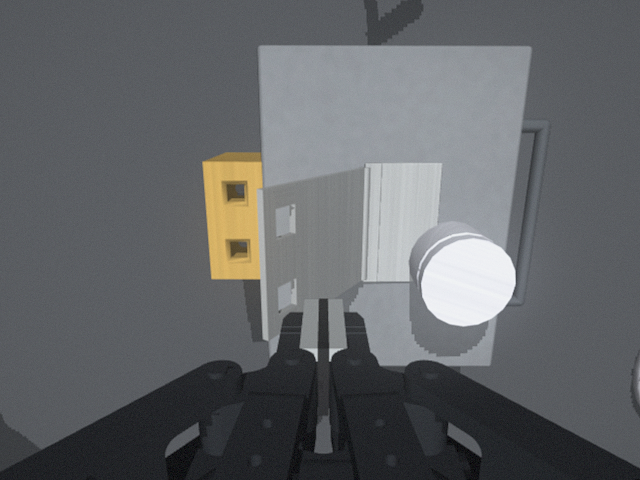

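```bash
cat >> h.py <<'E'
def lockfit(p,save_to=None):
    "min-area rect of lock top and bores from colour+depth"
    C=cloud(p); rgb=p["color"].astype(int); Z=C[...,2]
    m=(rgb[...,0]-rgb[...,2]>70)&(Z>.092)&(Z<.104)&(C[...,1]<0)
    return cv2.minAreaRect((C[m][:,:2]*1000).astype(np.float32)),m.sum()
E
python3 - <<'E'
from h import *
p=bot.camera("wrist")
print(lockfit(p))
for a in[(258,46),(530,46),(270,365),(492,365)]: print(a,px2w(p,*a,z=.1).round(4))
for a in[(204,163),(212,279)]: print(a,px2w(p,*a,z=.098).round(4))
for a in[(266,200),(268,310),(320,190),(350,180),(355,270),(330,240),(300,250),(400,200),(400,270)]: print(a,px2w(p,*a).round(4))
for u in (300,330,350): print(u)
C=cloud(p)
hs=C[185:285,305:355].reshape(-1,3); hs=hs[hs[:,2]>.112]
c=hs.mean(0); n=np.linalg.svd(hs-c)[2][2]; n*=np.sign(n[2]); print(c,n,np.degrees(np.arccos(n[2])),np.degrees(np.arctan2(n[1],n[0])),np.abs((hs-c)@n).mean())
E
```

```text
(((477.7611389160156, -167.71990966796875), (90.80420684814453, 42.476600646972656), 88.55135345458984), np.int64(5496))
(258, 46) [ 0.5026 -0.0453  0.1   ]
(530, 46) [ 0.6837 -0.0486  0.1   ]
(270, 365) [ 0.4975 -0.2878  0.1   ]
(492, 365) [ 0.6813 -0.2913  0.1   ]
(204, 163) [ 0.4585 -0.1218  0.098 ]
(212, 279) [ 0.456  -0.2115  0.098 ]
(266, 200) [ 0.5153 -0.1305  0.1969]
(268, 310) [ 0.5131 -0.1912  0.1977]
(320, 190) [ 0.5424 -0.1331  0.155 ]
(350, 180) [ 0.5623 -0.132   0.1247]
(355, 270) [ 0.5665 -0.1997  0.115 ]
(330, 240) [ 0.5481 -0.1676  0.1447]
(300, 250) [ 0.5302 -0.1651  0.1728]
(400, 200) [ 0.6    -0.1505  0.1031]
(400, 270) [ 0.6017 -0.2047  0.1034]
300
330
350
[ 0.54832379 -0.16398563  0.14584894] [ 0.95739438 -0.02916655  0.287307  ] 73.30320138494446 -1.7449479140235864 0.004617473487721299
```

The wrist view shows the bores at px (236,192) and (238,249), the strap rising to its end at column ≈262 and the shut fingers at (323,330) behind it. That gives lock_mouth ≈ (0.478, -0.1677), box yaw ≈ -1.3° and strap angle ≈ 58°. I'll push the strap down along its arc.

play_rows(
  targets=[
    {"grip": 255,"linear": [-0.6,-0.55,-4]},
    {"grip": 255,"linear": [-0.6,-0.55,-8.2]},
    {"grip": 255,"linear": [-0.6,-0.55,-8.2]},
    {"grip": 255,"linear": [-1.1,-0.55,-9.3]},
    {"grip": 255,"linear": [-1.55,-0.55,-10.2]},
    {"grip": 255,"linear": [-2.0,-0.55,-10.8]},
    {"grip": 255,"linear": [-2.5,-0.55,-11.3]},
    {"grip": 255,"linear": [-2.9,-0.55,-11.9]},
    {"grip": 255,"linear": [-3.35,-0.55,-12.4]},
  ],
)

```text
validation failed for argument at $.ta...
```

play_rows(
  targets=[
    {"grip": 255,"linear": [-0.6,-0.55,-4],"delta_rot": [0,0,0]},
    {"grip": 255,"linear": [-0.6,-0.55,-8.2],"delta_rot": [0,0,0]},
    {"grip": 255,"linear": [-0.6,-0.55,-8.2],"delta_rot": [0,0,0]},
    {"grip": 255,"linear": [-1.1,-0.55,-9.3],"delta_rot": [0,0,0]},
    {"grip": 255,"linear": [-1.55,-0.55,-10.2],"delta_rot": [0,0,0]},
    {"grip": 255,"linear": [-2.0,-0.55,-10.8],"delta_rot": [0,0,0]},
    {"grip": 255,"linear": [-2.5,-0.55,-11.3],"delta_rot": [0,0,0]},
    {"grip": 255,"linear": [-2.9,-0.55,-11.9],"delta_rot": [0,0,0]},
    {"grip": 255,"linear": [-3.35,-0.55,-12.4],"delta_rot": [0,0,0]},
  ],
)

```text
time: 4.25
ee_pos: [0.5105, -0.1679, 0.1436]
tcp_rot: [180.0, 0.0, 88.9]
wrist_force: [-0.2, 0.7, 0.8]
opening: -0.0002
grasp_force: 0.4
```

play_rows(
  targets=[
    {"grip": 255,"linear": [-0.3,0,-0.6],"delta_rot": [0,0,0]},
    {"grip": 255,"linear": [-0.55,0,-1.25],"delta_rot": [0,0,0]},
    {"grip": 255,"linear": [-0.75,0,-1.9],"delta_rot": [0,0,0]},
    {"grip": 255,"linear": [-0.95,0,-2.6],"delta_rot": [0,0,0]},
    {"grip": 255,"linear": [-1.0,0,-3.0],"delta_rot": [0,0,0]},
    {"grip": 255,"linear": [-1.0,0,-3.4],"delta_rot": [0,0,0]},
  ],
)

```text
time: 4.85
ee_pos: [0.5005, -0.1679, 0.1093]
tcp_rot: [-180.0, 0.0, 88.9]
wrist_force: [-0.3, 0.5, 0.6]
opening: -0.0001
grasp_force: 0.3
```

```bash
python3 - <<'E'
from h import *
o=bot.get_obs(); print(o["ee_pos"],o["wrist_force"])
p=bot.camera("scene"); save(p,"s1.png")
E
```

```text
[ 0.50045832 -0.16789205  0.10925781] [-0.31475349  0.53014915  0.59079628]
```

View pics/s1.png

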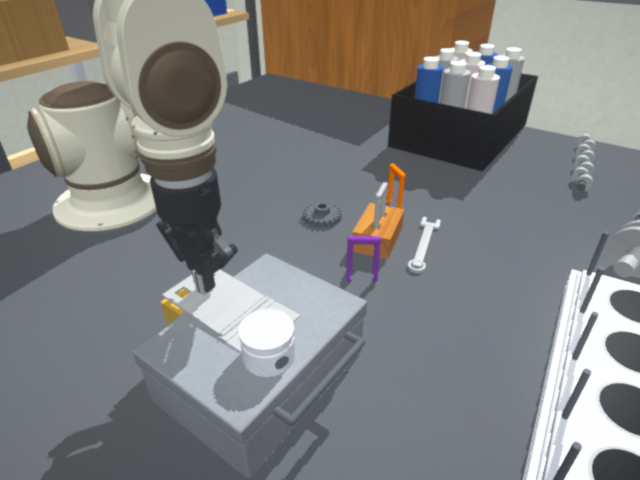

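The strap is nearly flat over the lock (strap at px 235,305, left hole over the yellow block at 183,292). I'll press it gently the last few millimetres.

play_rows(
  targets=[
    {"grip": 255,"linear": [0,0,-0.15],"delta_rot": [0,0,0]},
    {"grip": 255,"linear": [0,0,-0.3],"delta_rot": [0,0,0]},
    {"grip": 255,"linear": [0,0,-0.4],"delta_rot": [0,0,0]},
    {"grip": 255,"linear": [0,0,-0.4],"delta_rot": [0,0,0]},
  ],
)

```text
time: 5.3
ee_pos: [0.5007, -0.1679, 0.1057]
tcp_rot: [180.0, 0.0, 88.9]
wrist_force: [0.3, -0.1, 0.2]
opening: -0.0002
grasp_force: 0.0
```

play_rows(
  targets=[
    {"grip": 255,"linear": [0,0,-0.07],"delta_rot": [0,0,0]},
    {"grip": 255,"linear": [0,0,-0.07],"delta_rot": [0,0,0]},
  ],
)

```text
time: 5.5
ee_pos: [0.5007, -0.1679, 0.1051]
tcp_rot: [180.0, 0.0, 88.9]
wrist_force: [-0.3, 0.2, -0.6]
opening: 0.0002
grasp_force: 0.1
```

play_rows(
  targets=[
    {"grip": 255,"linear": [0,0,-0.07],"delta_rot": [0,0,0]},
    {"grip": 255,"linear": [0,0,-0.12],"delta_rot": [0,0,0]},
  ],
)

```text
time: 5.7
ee_pos: [0.5008, -0.1679, 0.1049]
tcp_rot: [179.9, 0.0, 88.9]
wrist_force: [-3.6, 0.7, 12.7]
opening: -0.0002
grasp_force: 5.9
```

Contact at 12.7 N means the strap is flat (face at z ≈ 0.105). Next I'll lift and go above the shackle.

play_rows(
  targets=[
    {"grip": 255,"linear": [0,0,4],"delta_rot": [0,0,0]},
    {"grip": 110,"linear": [0,0,9],"delta_rot": [0,0,0]},
    {"grip": 110,"linear": [5.9,37.6,12.5],"delta_rot": [0,0,0.265]},
    {"grip": 110,"linear": [5.9,37.6,12.5],"delta_rot": [0,0,0.265]},
    {"grip": 110,"linear": [5.9,37.6,12.5],"delta_rot": [0,0,0.265]},
    {"grip": 110,"linear": [5.9,37.6,12.5],"delta_rot": [0,0,0.265]},
    {"grip": 110,"linear": [5.9,37.6,12.5],"delta_rot": [0,0,0.265]},
    {"grip": 110,"linear": [5.9,37.6,12.5],"delta_rot": [0,0,0.265]},
    {"grip": 110,"linear": [5.9,37.6,12.5],"delta_rot": [0,0,0.265]},
    {"grip": 110,"linear": [5.9,37.6,12.5],"delta_rot": [0,0,0.265]},
  ],
)

```text
time: 6.7
ee_pos: [0.5596, 0.2114, 0.2288]
tcp_rot: [180.0, -0.0, 104.1]
wrist_force: [0.6, -0.9, -0.8]
opening: 0.0481
grasp_force: 0.0
```

play_rows(
  targets=[
    {"grip": 110,"linear": [0,0,0],"delta_rot": [0,0,0]},
    {"grip": 110,"linear": [0,0,0],"delta_rot": [0,0,0]},
  ],
)

```text
time: 6.9
ee_pos: [0.5595, 0.2087, 0.2283]
tcp_rot: [-180.0, 0.0, 104.1]
wrist_force: [-0.4, -0.7, -0.4]
opening: 0.049
grasp_force: 0.0
```

```bash
python3 - <<'E'
from h import *
o=bot.get_obs(); print(o["ee_pos"],o["tcp_rot"],o["opening"])
p=bot.camera("wrist"); save(p,"w2.png")
C=cloud(p); Z=C[...,2]; X=C[...,0]; Y=C[...,1]
d=np.hypot(X-.5594,Y-.2085)
m=(Z>.1)&(Z<.12)&(d<.035)
P=C[m]; r=cv2.minAreaRect((P[:,:2]*1000).astype(np.float32)); w=np.linalg.svd(P[:,:2]-P[:,:2].mean(0))[2][0]
print("crown",m.sum(),r,np.median(P[:,2]),P[:,2].max(),np.degrees(np.arctan2(w[1],w[0])))
rgb=p["color"].astype(int); m=(abs(Z-.045)<.008)&(d<.08)&(rgb[...,0]-rgb[...,2]>40); print("stand",cv2.minAreaRect((C[m][:,:2]*1000).astype(np.float32)))
E
```

```text
[0.55947781 0.20869424 0.22833422] [-1.79953701e+02  1.40246556e-02  1.04128367e+02] 0.04900243622277297
crown 1321 ((561.3308715820312, 207.42205810546875), (9.951199531555176, 54.08189392089844), 14.449767112731934) 0.11301321128514907 0.11565592071351544 -75.64844099549956
stand ((561.5228271484375, 207.298583984375), (70.13642883300781, 110.60179138183594), 13.538774490356445)
```

View pics/w2.png

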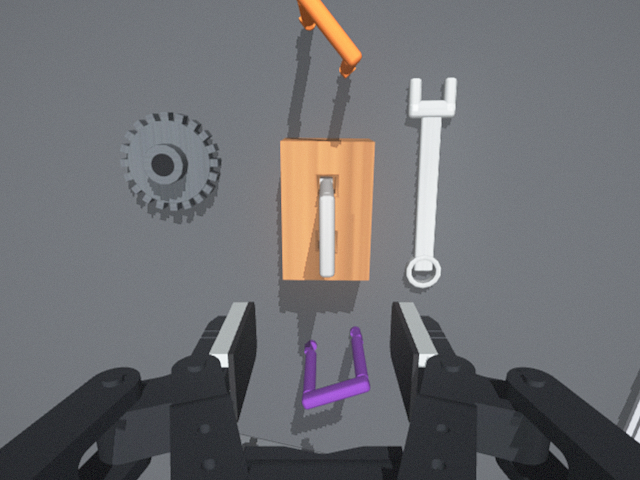

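The wrist view shows the grey crown from px (326,180) to (327,277) in the stand, aligned with the fingers, with orange and purple well clear. I'll descend and grip.

play_rows(
  targets=[
    {"grip": 110,"linear": [0.1,-0.1,-5],"delta_rot": [0,0,0]},
    {"grip": 110,"linear": [0.1,-0.1,-10],"delta_rot": [0,0,0]},
    {"grip": 110,"linear": [0.1,-0.1,-13],"delta_rot": [0,0,0]},
    {"grip": 110,"linear": [0.1,-0.1,-14],"delta_rot": [0,0,0]},
    {"grip": 110,"linear": [0.1,-0.1,-14],"delta_rot": [0,0,0]},
    {"grip": 255,"linear": [0.1,-0.1,-14],"delta_rot": [0,0,0]},
    {"grip": 255,"linear": [0.1,-0.1,-14],"delta_rot": [0,0,0]},
    {"grip": 255,"linear": [0.1,-0.1,-14],"delta_rot": [0,0,0]},
    {"grip": 255,"linear": [0.1,-0.1,-14],"delta_rot": [0,0,0]},
    {"grip": 255,"linear": [0.1,-0.1,-14],"delta_rot": [0,0,0]},
  ],
  force=60,
)

```text
time: 7.95
ee_pos: [0.5617, 0.2074, 0.091]
tcp_rot: [179.8, -0.0, 104.0]
wrist_force: [0.3, -0.6, 5.5]
opening: 0.0087
grasp_force: 59.1
```

play_rows(
  targets=[
    {"grip": 255,"linear": [0,0,0.5],"delta_rot": [0,0,0]},
    {"grip": 255,"linear": [0,0,1.5],"delta_rot": [0,0,0]},
    {"grip": 255,"linear": [0,0,3],"delta_rot": [0,0,0]},
    {"grip": 255,"linear": [0,0,5],"delta_rot": [0,0,0]},
    {"grip": 255,"linear": [0,0,8],"delta_rot": [0,0,0]},
    {"grip": 255,"linear": [0,0,11],"delta_rot": [0,0,0]},
    {"grip": 255,"linear": [0,0,14],"delta_rot": [0,0,0]},
    {"grip": 255,"linear": [0,0,14],"delta_rot": [0,0,0]},
  ],
)

```text
time: 8.75
ee_pos: [0.5617, 0.2076, 0.2347]
tcp_rot: [179.6, -0.0, 104.0]
wrist_force: [0.4, -0.5, -1.1]
opening: 0.009
grasp_force: 58.7
```

```bash
python3 - <<'E'
from h import *
o=bot.get_obs(); print(o["ee_pos"],o["tcp_rot"],o["opening"],o["wrist_force"],o["grasp_force"],o["torque"])
p=bot.camera("wrist"); save(p,"w3.png")
C=cloud(p); e=o["ee_pos"]; R=cv2.Rodrigues(np.array([0,0,np.radians(o["tcp_rot"][2])]))[0]
L=(C-e)@R; print("range valid")
m=(C[...,2]>e[2]-.01)&(C[...,2]<e[2]+.035)&(abs(L[...,1])<.012)&(abs(L[...,0])<.045)
q=L[m]; print(m.sum(), q.min(0),q.max(0))
vs,us=np.nonzero(m); print(us.min(),us.max(),vs.min(),vs.max())
E
```

```text
[0.56169458 0.2075592  0.23472099] [ 1.79583488e+02 -4.93346296e-02  1.04040544e+02] 0.008972298627270156 [ 0.37614422 -0.46816408 -1.11352735] 58.69955778121948 [-0.00192136 -0.02022986  0.01735616]
range valid
7071 [-0.02671852 -0.01199371 -0.00998586] [0.02752272 0.01176803 0.03499942]
284 365 241 419
```

View pics/w3.png

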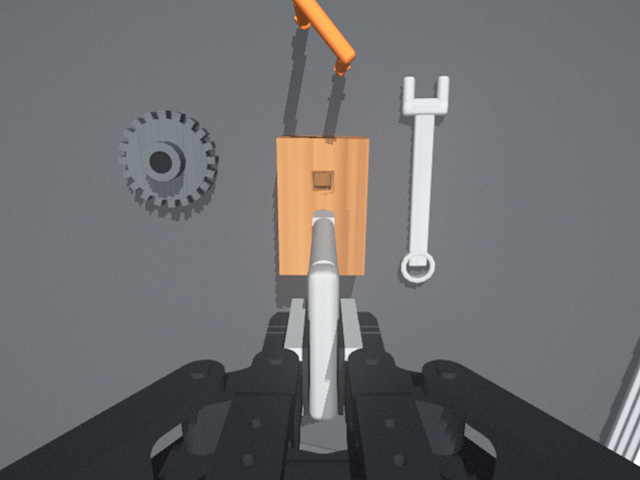

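The shackle is held: crown near end at px (323,264), leg running down to (323,213), stand empty, and crown centred on the fingers to about 0.5 mm. I'll carry it to a spot just past the lock, where the wrist camera can see the bores through the strap.

play_rows(
  targets=[
    {"grip": 255,"linear": [-0.4,-2,1],"delta_rot": [0,0,-0.02]},
    {"grip": 255,"linear": [-1.2,-6.5,2.5],"delta_rot": [0,0,-0.06]},
    {"grip": 255,"linear": [-2.0,-11,3.5],"delta_rot": [0,0,-0.1]},
    {"grip": 255,"linear": [-2.8,-15.5,3.5],"delta_rot": [0,0,-0.14]},
    {"grip": 255,"linear": [-3.7,-20,3.5],"delta_rot": [0,0,-0.18]},
    {"grip": 255,"linear": [-4.5,-24.5,3.5],"delta_rot": [0,0,-0.22]},
    {"grip": 255,"linear": [-5.3,-29,3.5],"delta_rot": [0,0,-0.25]},
    {"grip": 255,"linear": [-6.2,-33.5,3.5],"delta_rot": [0,0,-0.268]},
    {"grip": 255,"linear": [-7.0,-38,3.5],"delta_rot": [0,0,-0.268]},
    {"grip": 255,"linear": [-7.8,-42,3.5],"delta_rot": [0,0,-0.268]},
  ],
)

```text
time: 9.8
ee_pos: [0.4809, -0.2152, 0.2633]
tcp_rot: [-179.9, -0.0, 88.6]
wrist_force: [0.6, -0.4, -1.5]
opening: 0.0088
grasp_force: 58.7
```

play_rows(
  targets=[
    {"grip": 255,"linear": [-0.5,-3.2,0],"delta_rot": [0,0,0]},
    {"grip": 255,"linear": [-0.6,-3.8,0],"delta_rot": [0,0,0]},
    {"grip": 255,"linear": [-0.6,-3.8,0],"delta_rot": [0,0,0]},
    {"grip": 255,"linear": [-0.6,-3.8,0],"delta_rot": [0,0,0]},
  ],
)

```text
time: 10.2
ee_pos: [0.4763, -0.2504, 0.2636]
tcp_rot: [-180.0, -0.0, 88.7]
wrist_force: [-0.1, 0.4, -2.1]
opening: 0.0088
grasp_force: 58.7
```

```bash
python3 - <<'E'
from h import *
o=bot.get_obs(); e=o["ee_pos"]; print(e,o["tcp_rot"],o["opening"],o["wrist_force"])
p=bot.camera("wrist"); save(p,"w4.png"); C=cloud(p); Z=C[...,2]; rgb=p["color"].astype(int)
for n in["lock_mouth","bore_left","bore_right","hasp_bridge"]:
    r=bot.pinpoint(p,n); print(n,[(np.round(q["pixel"]).tolist(),round(q["conf"],2),px2w(p,*q["pixel"],z=.098).round(4).tolist(),px2w(p,*q["pixel"],z=.105).round(4).tolist()) for q in r[:2]])
# strap top plane
m=(abs(Z-.105)<.004)&(C[...,0]<.53)&(C[...,0]>.44)&(C[...,1]<-.1)&(C[...,1]>-.24)&(rgb.max(-1)-rgb.min(-1)<30)
print("strap",cv2.minAreaRect((C[m][:,:2]*1000).astype(np.float32)),np.median(Z[m]))
yel=(rgb[...,0]-rgb[...,2]>60)&(C[...,1]<0)&(C[...,0]<.53); 
n,l,s,c=cv2.connectedComponentsWithStats(yel.astype(np.uint8))
for i in range(1,n):
    if s[i,4]>40: print("yel",s[i],px2w(p,*c[i],z=.098).round(4))
R=cv2.Rodrigues(np.array([0,0,np.radians(o["tcp_rot"][2])]))[0]; L=(C-e)@R
m=(abs(L[...,1])<.004)&(abs(L[...,0])<.03)&(L[...,2]>.01)&(L[...,2]<.03)
k=L[m]; print("crown top fit z=a+b x",np.polyfit(k[:,0],k[:,2],1),k[:,0].min(),k[:,0].max(),k.shape)
E
```

```text
[ 0.47626955 -0.25036702  0.26356101] [-1.79960092e+02 -3.40252949e-02  8.86685197e+01] 0.008775585738190145 [-0.06512136  0.35226631 -2.10070696]
lock_mouth [([323.0, 99.0], 0.75, [0.4779, -0.1688, 0.098], [0.4779, -0.169, 0.105])]
bore_left [([325.0, 64.0], 0.62, [0.4797, -0.1463, 0.098], [0.4796, -0.1471, 0.105])]
bore_right [([324.0, 130.0], 0.84, [0.4777, -0.189, 0.098], [0.4777, -0.1888, 0.105])]
hasp_bridge [([326.0, 99.0], 0.78, [0.4798, -0.1685, 0.098], [0.4797, -0.1687, 0.105])]
strap ((495.16845703125, -174.75860595703125), (130.3602752685547, 69.83912658691406), 89.78052520751953) 0.10547655523835914
yel [ 291   25   66  140 1023] [ 0.4646 -0.1619  0.098 ]
yel [313  49  25  27 298] [ 0.4797 -0.1451  0.098 ]
yel [313 120  24  24 230] [ 0.4776 -0.1918  0.098 ]
crown top fit z=a+b x [-0.03922144  0.02202581] -0.027238080461151448 0.027152349761912074 (3969, 3)
```

View pics/w4.png

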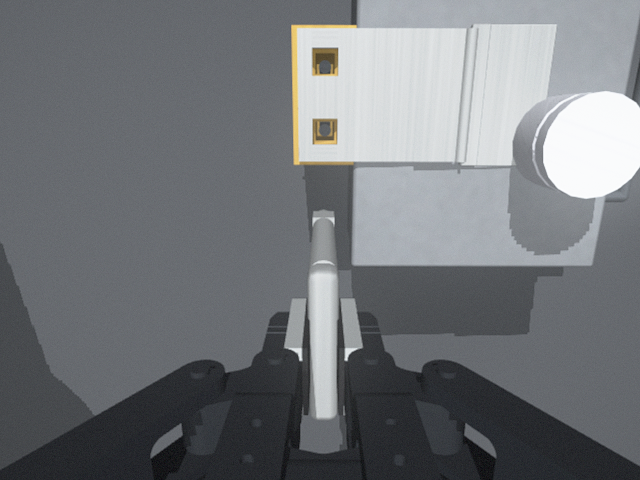

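The wrist view shows the strap flat with both holes over the bores (px 325,62 and 325,131). The shackle leg's foot is at (323,213). I'll check whether the shackle is tilted in the grip.

```bash
python3 - <<'E'
from h import *
o=bot.get_obs(); e=o["ee_pos"]; p=bot.camera("wrist"); C=cloud(p); Z=C[...,2]
R=cv2.Rodrigues(np.array([0,0,np.radians(o["tcp_rot"][2])]))[0]; L=(C-e)@R
m=(abs(Z-.1055)<.005)&(C[...,0]<.52)&(C[...,0]>.46)&(C[...,1]<-.12)&(C[...,1]>-.21)
print("strap slope y",np.polyfit(C[m][:,1],Z[m],1),"x",np.polyfit(C[m][:,0],Z[m],1))
m=(Z>.097)&(Z<.103)&(C[...,0]>.53)&(C[...,1]<-.215)&(C[...,1]>-.28); print("lid slope y",np.polyfit(C[m][:,1],Z[m],1),m.sum())
for v in(209,211,213,216,220,226,235,245,255,262,266,272,300,340,380,410): print(v,[(round(x*1000,1)) for x in L[v,323]],L[v,312:336,1].round(3)[[0,5,11,18,23]])
m=(L[...,2]>-.08)&(L[...,2]<-.0)&(abs(L[...,0]-.02)<.03)&(abs(L[...,1])<.02)
q=L[m]; print(q.min(0),q.max(0)); 
f=q[q[:,2]<-.06]; print("foot low pts",len(f),f.min(0),f.max(0),f.mean(0))
m=(abs(L[...,1])<.004)&(abs(L[...,0])<.03)&(L[...,2]>.01)&(L[...,2]<.03); k=L[m]
for a in np.arange(-.027,.027,.009): s=k[(k[:,0]>a)&(k[:,0]<a+.009)]; print(round(a,3),len(s),np.median(s[:,2]).round(4))
E
```

```text
strap slope y [-0.0043347   0.10474489] x [-0.00403965  0.10744997]
lid slope y [0.00128371 0.10079418] 15309
209 [np.float64(26.7), np.float64(0.3), np.float64(-66.7)] [ 0.011  0.006  0.    -0.006 -0.011]
211 [np.float64(26.6), np.float64(0.3), np.float64(-62.5)] [ 0.011  0.003  0.    -0.003 -0.011]
213 [np.float64(26.5), np.float64(0.3), np.float64(-58.6)] [ 0.011  0.003  0.    -0.003 -0.011]
216 [np.float64(26.9), np.float64(0.3), np.float64(-50.6)] [ 0.005  0.003  0.    -0.003 -0.011]
220 [np.float64(26.7), np.float64(0.3), np.float64(-43.5)] [ 0.005  0.003  0.    -0.003 -0.011]
226 [np.float64(26.9), np.float64(0.3), np.float64(-32.4)] [ 0.005  0.003  0.    -0.003 -0.011]
235 [np.float64(26.9), np.float64(0.3), np.float64(-18.4)] [ 0.005  0.003  0.    -0.003 -0.011]
245 [np.float64(26.9), np.float64(0.3), np.float64(-4.8)] [ 0.004  0.002  0.    -0.002 -0.004]
255 [np.float64(26.7), np.float64(0.3), np.float64(5.7)] [ 0.004  0.002  0.    -0.002 -0.004]
262 [np.float64(25.5), np.float64(0.3), np.float64(9.7)] [ 0.004  0.002  0.    -0.002 -0.004]
266 [np.float64(26.7), np.float64(0
[... 157 characters left out ...]
0 [np.float64(18.0), np.float64(0.3), np.float64(23.0)] [ 0.004  0.002  0.    -0.002 -0.003]
340 [np.float64(3.6), np.float64(0.3), np.float64(21.7)] [ 0.004  0.002  0.    -0.002 -0.004]
380 [np.float64(-10.2), np.float64(0.3), np.float64(22.9)] [ 0.004  0.002  0.    -0.002 -0.004]
410 [np.float64(-21.6), np.float64(0.3), np.float64(23.0)] [ 0.004  0.002  0.    -0.002 -0.004]
[ 0.02252933 -0.00453856 -0.0676257 ] [ 2.71636617e-02  5.43235320e-03 -2.68777905e-05]
foot low pts 38 [ 0.02596803 -0.00409869 -0.0676257 ] [ 0.02699618  0.00517756 -0.06022015] [ 0.02663914  0.00040198 -0.0631671 ]
-0.027 459 0.0222
-0.018 574 0.0223
-0.009 620 0.0223
-0.0 656 0.0223
0.009 691 0.0223
0.018 959 0.0218
```

No tilt: the leg is vertical and the feet sit 71 mm below the TCP. I'll move over the lock and lower to just above the strap.

play_rows(
  targets=[
    {"grip": 255,"linear": [0.2,2.5,0],"delta_rot": [0,0,0]},
    {"grip": 255,"linear": [0.2,6,0],"delta_rot": [0,0,0]},
    {"grip": 255,"linear": [0.2,8.2,0],"delta_rot": [0,0,0]},
    {"grip": 255,"linear": [0.2,8.2,-2],"delta_rot": [0,0,0]},
    {"grip": 255,"linear": [0.2,8.2,-5],"delta_rot": [0,0,0]},
    {"grip": 255,"linear": [0.2,8.2,-7.5],"delta_rot": [0,0,0]},
    {"grip": 255,"linear": [0.2,8.2,-7.5],"delta_rot": [0,0,0]},
    {"grip": 255,"linear": [0.2,8.2,-7.5],"delta_rot": [0,0,0]},
  ],
)

```text
time: 11.3
ee_pos: [0.4785, -0.1686, 0.1895]
tcp_rot: [-180.0, -0.0, 88.7]
wrist_force: [0.3, -1.3, -0.8]
opening: 0.0089
grasp_force: 58.8
```

play_rows(
  targets=[
    {"grip": 255,"linear": [0,0.05,-0.6],"delta_rot": [0,0,0]},
    {"grip": 255,"linear": [0,0.05,-1.2],"delta_rot": [0,0,0]},
    {"grip": 255,"linear": [0,0.05,-1.6],"delta_rot": [0,0,0]},
    {"grip": 255,"linear": [0,0.05,-2.0],"delta_rot": [0,0,0]},
    {"grip": 255,"linear": [0,0.05,-2.4],"delta_rot": [0,0,0]},
    {"grip": 255,"linear": [0,0.05,-2.7],"delta_rot": [0,0,0]},
    {"grip": 255,"linear": [0,0.05,-2.7],"delta_rot": [0,0,0]},
  ],
)

```text
time: 12.0
ee_pos: [0.4784, -0.1683, 0.1613]
tcp_rot: [-180.0, -0.0, 88.7]
wrist_force: [0.6, -0.4, -2.0]
opening: 0.0085
grasp_force: 58.9
```

play_rows(
  targets=[
    {"grip": 255,"linear": [0,0,-0.3],"delta_rot": [0,0,0]},
    {"grip": 255,"linear": [0,0,-0.6],"delta_rot": [0,0,0]},
    {"grip": 255,"linear": [0,0,-0.8],"delta_rot": [0,0,0]},
    {"grip": 255,"linear": [0,0,-0.8],"delta_rot": [0,0,0]},
  ],
)

```text
time: 12.4
ee_pos: [0.4785, -0.1683, 0.1535]
tcp_rot: [-180.0, -0.0, 88.7]
wrist_force: [0.3, -0.5, -1.7]
opening: 0.0089
grasp_force: 58.9
```

play_rows(
  targets=[
    {"grip": 255,"linear": [0,0,-0.3],"delta_rot": [0,0,0]},
    {"grip": 255,"linear": [0,0,-0.6],"delta_rot": [0,0,0]},
    {"grip": 255,"linear": [0,0,-0.8],"delta_rot": [0,0,0]},
    {"grip": 255,"linear": [0,0,-0.8],"delta_rot": [0,0,0]},
  ],
)

```text
time: 12.8
ee_pos: [0.4785, -0.1684, 0.1454]
tcp_rot: [-180.0, -0.0, 88.7]
wrist_force: [0.2, -0.4, -1.7]
opening: 0.0087
grasp_force: 58.9
```

play_rows(
  targets=[
    {"grip": 255,"linear": [0,0,-0.2],"delta_rot": [0,0,0]},
    {"grip": 255,"linear": [0,0,-0.3],"delta_rot": [0,0,0]},
    {"grip": 255,"linear": [0,0,-0.3],"delta_rot": [0,0,0]},
  ],
)

```text
time: 13.1
ee_pos: [0.4787, -0.1684, 0.143]
tcp_rot: [180.0, 0.0, 88.7]
wrist_force: [0.4, 0.4, 2.2]
opening: 0.0084
grasp_force: 59.3
```

play_rows(
  targets=[
    {"grip": 255,"linear": [0,0,-0.2],"delta_rot": [0,0,0]},
    {"grip": 255,"linear": [0,0,-0.3],"delta_rot": [0,0,0]},
    {"grip": 255,"linear": [0,0,-0.3],"delta_rot": [0,0,0]},
  ],
)

```text
time: 13.4
ee_pos: [0.4787, -0.1684, 0.1398]
tcp_rot: [180.0, 0.0, 88.7]
wrist_force: [0.6, 0.7, 1.2]
opening: 0.0091
grasp_force: 59.4
```

The ejector was met at TCP z ≈ 0.144, so the click should come near 0.122. I'll press on in small steps.

play_rows(
  targets=[
    {"grip": 255,"linear": [0,0,-0.2],"delta_rot": [0,0,0]},
    {"grip": 255,"linear": [0,0,-0.4],"delta_rot": [0,0,0]},
    {"grip": 255,"linear": [0,0,-0.6],"delta_rot": [0,0,0]},
    {"grip": 255,"linear": [0,0,-0.6],"delta_rot": [0,0,0]},
  ],
)

```text
time: 13.8
ee_pos: [0.4788, -0.1684, 0.134]
tcp_rot: [180.0, 0.0, 88.7]
wrist_force: [-0.6, 0.0, 5.1]
opening: 0.0088
grasp_force: 59.8
```

play_rows(
  targets=[
    {"grip": 255,"linear": [0,0,-0.2],"delta_rot": [0,0,0]},
    {"grip": 255,"linear": [0,0,-0.4],"delta_rot": [0,0,0]},
    {"grip": 255,"linear": [0,0,-0.6],"delta_rot": [0,0,0]},
    {"grip": 255,"linear": [0,0,-0.6],"delta_rot": [0,0,0]},
  ],
)

```text
time: 14.2
ee_pos: [0.4787, -0.1684, 0.1277]
tcp_rot: [180.0, 0.0, 88.7]
wrist_force: [-0.1, 0.4, 3.4]
opening: 0.0088
grasp_force: 59.5
```

play_rows(
  targets=[
    {"grip": 255,"linear": [0,0,-0.1],"delta_rot": [0,0,0]},
    {"grip": 255,"linear": [0,0,-0.2],"delta_rot": [0,0,0]},
    {"grip": 255,"linear": [0,0,-0.2],"delta_rot": [0,0,0]},
  ],
)

```text
time: 14.5
ee_pos: [0.4787, -0.1684, 0.1258]
tcp_rot: [180.0, 0.0, 88.7]
wrist_force: [-0.5, 0.3, 4.6]
opening: 0.0085
grasp_force: 59.7
```

play_rows(
  targets=[
    {"grip": 255,"linear": [0,0,-0.1],"delta_rot": [0,0,0]},
    {"grip": 255,"linear": [0,0,-0.1],"delta_rot": [0,0,0]},
  ],
)

```text
time: 14.7
ee_pos: [0.4787, -0.1684, 0.1248]
tcp_rot: [180.0, 0.0, 88.7]
wrist_force: [-0.0, 0.2, 4.9]
opening: 0.0084
grasp_force: 59.7
```

play_rows(
  targets=[
    {"grip": 255,"linear": [0,0,-0.1],"delta_rot": [0,0,0]},
    {"grip": 255,"linear": [0,0,-0.1],"delta_rot": [0,0,0]},
  ],
)

```text
time: 14.9
ee_pos: [0.4785, -0.1681, 0.1236]
tcp_rot: [-180.0, -0.0, 88.7]
wrist_force: [0.3, 0.7, 4.1]
opening: 0.0088
grasp_force: 59.6
```

play_rows(
  targets=[
    {"grip": 255,"linear": [0,0,-0.05],"delta_rot": [0,0,0]},
    {"grip": 255,"linear": [0,0,-0.1],"delta_rot": [0,0,0]},
    {"grip": 255,"linear": [0,0,-0.1],"delta_rot": [0,0,0]},
  ],
)

```text
time: 15.2
ee_pos: [0.4786, -0.1683, 0.1227]
tcp_rot: [-180.0, -0.0, 88.7]
wrist_force: [0.3, 1.5, 3.6]
opening: 0.0086
grasp_force: 59.6
```

play_rows(
  targets=[
    {"grip": 255,"linear": [0,0,-0.05],"delta_rot": [0,0,0]},
    {"grip": 255,"linear": [0,0,-0.05],"delta_rot": [0,0,0]},
  ],
)

```text
time: 15.4
ee_pos: [0.4786, -0.1683, 0.1223]
tcp_rot: [-180.0, -0.0, 88.7]
wrist_force: [-0.7, 1.5, 4.1]
opening: 0.0089
grasp_force: 59.7
```

play_rows(
  targets=[
    {"grip": 255,"linear": [0,0,-0.05],"delta_rot": [0,0,0]},
    {"grip": 255,"linear": [0,0,-0.05],"delta_rot": [0,0,0]},
  ],
)

```text
time: 15.6
ee_pos: [0.4787, -0.1683, 0.1219]
tcp_rot: [180.0, -0.0, 88.7]
wrist_force: [-0.9, 2.0, 6.1]
opening: 0.0088
grasp_force: 59.9
```

play_rows(
  targets=[
    {"grip": 255,"linear": [0,0,-0.05],"delta_rot": [0,0,0]},
    {"grip": 255,"linear": [0,0,-0.05],"delta_rot": [0,0,0]},
  ],
)

```text
time: 15.8
ee_pos: [0.4788, -0.1684, 0.1218]
tcp_rot: [180.0, 0.0, 88.7]
wrist_force: [-0.1, 3.0, 7.1]
opening: 0.0083
grasp_force: 60.1
```

play_rows(
  targets=[
    {"grip": 255,"linear": [0,0,-0.05],"delta_rot": [0,0,0]},
    {"grip": 255,"linear": [0,0,-0.05],"delta_rot": [0,0,0]},
  ],
)

```text
time: 16.0
ee_pos: [0.4789, -0.1684, 0.1217]
tcp_rot: [179.9, 0.0, 88.7]
wrist_force: [-0.3, 2.5, 9.9]
opening: 0.0086
grasp_force: 60.4
```

play_rows(
  targets=[
    {"grip": 255,"linear": [0,0,-0.04],"delta_rot": [0,0,0]},
    {"grip": 255,"linear": [0,0,-0.04],"delta_rot": [0,0,0]},
  ],
)

```text
time: 16.2
ee_pos: [0.479, -0.1684, 0.1215]
tcp_rot: [179.9, 0.0, 88.7]
wrist_force: [-0.6, 3.3, 11.4]
opening: 0.0086
grasp_force: 60.7
```

play_rows(
  targets=[
    {"grip": 255,"linear": [0,0,-0.04],"delta_rot": [0,0,0]},
    {"grip": 255,"linear": [0,0,-0.04],"delta_rot": [0,0,0]},
  ],
)

```text
time: 16.4
ee_pos: [0.4791, -0.1684, 0.1214]
tcp_rot: [179.9, 0.0, 88.7]
wrist_force: [-1.2, 2.4, 12.2]
opening: 0.009
grasp_force: 60.9
```

play_rows(
  targets=[
    {"grip": 255,"linear": [0,0,-0.04],"delta_rot": [0,0,0]},
    {"grip": 255,"linear": [0,0,-0.04],"delta_rot": [0,0,0]},
  ],
)

```text
time: 16.6
ee_pos: [0.4792, -0.1685, 0.1213]
tcp_rot: [179.9, 0.0, 88.7]
wrist_force: [-1.7, 2.8, 14.3]
opening: 0.0087
grasp_force: 61.1
```

play_rows(
  targets=[
    {"grip": 255,"linear": [0,0,-0.04],"delta_rot": [0,0,0]},
    {"grip": 255,"linear": [0,0,-0.04],"delta_rot": [0,0,0]},
  ],
)

```text
time: 16.8
ee_pos: [0.4793, -0.1685, 0.1211]
tcp_rot: [179.8, 0.0, 88.7]
wrist_force: [-2.4, 3.4, 16.5]
opening: 0.0087
grasp_force: 61.3
```

play_rows(
  targets=[
    {"grip": 255,"linear": [0,0,0.15],"delta_rot": [0,0,0]},
    {"grip": 255,"linear": [0,0,0.3],"delta_rot": [0,0,0]},
    {"grip": 255,"linear": [0,0,0.4],"delta_rot": [0,0,0]},
    {"grip": 255,"linear": [0,0,0.4],"delta_rot": [0,0,0]},
  ],
)

```text
time: 17.2
ee_pos: [0.4787, -0.1684, 0.1232]
tcp_rot: [180.0, -0.0, 88.7]
wrist_force: [0.3, 2.0, 3.9]
opening: 0.0083
grasp_force: 59.7
```

play_rows(
  targets=[
    {"grip": 255,"linear": [0,0,0.1],"delta_rot": [0,0,0]},
    {"grip": 255,"linear": [0,0,0.1],"delta_rot": [0,0,0]},
  ],
)

```text
time: 17.4
ee_pos: [0.4784, -0.1683, 0.1237]
tcp_rot: [-180.0, -0.0, 88.7]
wrist_force: [1.2, 2.0, 0.3]
opening: 0.0087
grasp_force: 59.2
```

play_rows(
  targets=[
    {"grip": 255,"linear": [0,0,0.1],"delta_rot": [0,0,0]},
    {"grip": 255,"linear": [0,0,0.1],"delta_rot": [0,0,0]},
  ],
)

```text
time: 17.6
ee_pos: [0.4781, -0.1682, 0.1239]
tcp_rot: [-179.9, -0.0, 88.7]
wrist_force: [1.3, 2.3, -10.1]
opening: 0.0085
grasp_force: 58.6
```

Pulling up now meets −10 N at TCP z 0.124, so the catch holds. I'll relax, release and retreat.

play_rows(
  targets=[
    {"grip": 255,"linear": [0,0,-0.12],"delta_rot": [0,0,0]},
    {"grip": 255,"linear": [0,0,-0.12],"delta_rot": [0,0,0]},
    {"grip": 110,"linear": [0,0,-0.12],"delta_rot": [0,0,0]},
    {"grip": 110,"linear": [0,0,-0.12],"delta_rot": [0,0,0]},
    {"grip": 110,"linear": [0,0,-0.12],"delta_rot": [0,0,0]},
    {"grip": 110,"linear": [0,0,-0.12],"delta_rot": [0,0,0]},
    {"grip": 110,"linear": [0,0,2],"delta_rot": [0,0,0]},
    {"grip": 110,"linear": [0,0,5],"delta_rot": [0,0,0]},
    {"grip": 110,"linear": [0,0,9],"delta_rot": [0,0,0]},
    {"grip": 110,"linear": [0,0,13],"delta_rot": [0,0,0]},
  ],
)

```text
time: 18.6
ee_pos: [0.4783, -0.1684, 0.2566]
tcp_rot: [-180.0, 0.0, 88.7]
wrist_force: [1.1, -0.2, 0.5]
opening: 0.0486
grasp_force: 0.0
```

play_rows(
  targets=[
    {"grip": 110,"linear": [-8,15,2],"delta_rot": [0,0,0]},
    {"grip": 110,"linear": [-8,15,2],"delta_rot": [0,0,0]},
    {"grip": 110,"linear": [-8,15,2],"delta_rot": [0,0,0]},
    {"grip": 110,"linear": [-8,15,2],"delta_rot": [0,0,0]},
    {"grip": 110,"linear": [-8,15,2],"delta_rot": [0,0,0]},
  ],
)

```text
time: 19.1
ee_pos: [0.3977, -0.0166, 0.2766]
tcp_rot: [179.9, -0.0, 88.9]
wrist_force: [-0.1, -1.2, 0.6]
opening: 0.0486
grasp_force: 0.0
```

```bash
python3 - <<'E'
from h import *
o=bot.get_obs(); print(o["time"],o["ee_pos"],o["wrist_force"])
p=bot.camera("scene"); save(p,"s2.png")
p=bot.camera("top"); C=cloud(p); Z=C[...,2]
m=(abs(C[...,0]-.478)<.012)&(abs(C[...,1]+.168)<.03)&(Z>.115)&(Z<.25); print("crown top",m.sum(),np.median(Z[m]),C[m].mean(0))
E
```

```text
19.1 [ 0.39773417 -0.01661914  0.27655865] [-0.08893234 -1.24003201  0.56965366]
crown top 143 0.14508092390248906 [ 0.47680188 -0.16382386  0.14399827]
```

View pics/s2.png

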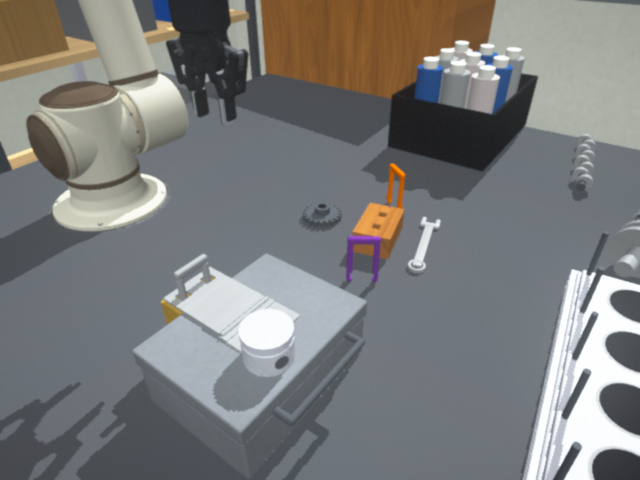

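The scene shows the shackle seated in the lock (crown at px 192,266), the strap flat, and the bystanders and look-alikes where they were. The crown top is at 0.145, which puts the shackle's centre about level with the mouths, so it is latched and the arm is clear. I'll hand it in.

```bash
python3 -c "
from workcell import bot
print(bot.job_done())"
```

```text
the job is handed in; nothing more can be done
None
```

The strongbox is locked and handed in at about 19 s: the strap is flat, the shackle stays down after release and held against a 10 N upward pull, the highest lock load was about 19 N, and the piston, gear, spanner and look-alikes were left alone.

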